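Clamp a damper valve block and set its adjuster one click

TASK

Swing the red-handled crank of the blue vise clockwise as far as it will go, so that the sliding jaw grips the aluminium damper block firmly. Then turn the orange adjuster knob on top of the clamped block clockwise by one click, so that its white pointer rests in the detent at the yellow dot and not the red one. Leave the block clamped square in the vise, and leave the other parts on the bench where they are.

Things in the scene. Friction and masses are not known exactly. Their poses are not given: they have to be found in the camera images.
- vise: Low blue bench vise, fixed, 340 mm long (its y), 100 mm wide (x). Origin on the bench under its bed, mid-width; z up. Bed top 30 mm above the bench, jaws 65 mm high. Fixed jaw's face at y = +115 mm; the sliding jaw closes towards +y. Crank housing at y = -170 to -80 mm, 62 mm high; the crank's upright axis is at x = 0, y = -125 mm.
- crank (a joint): Crank, upright axis, 65 mm from axis to handle. Grows clockwise from above: 0 open, 2.4 rad end stop; the jaw (10 mm per rad) touches the block at about 1.8, then a spring in it tightens. At value q the handle lies in direction (-0.367 - q) rad about the vise's z, counterclockwise from its x axis. Stays where left; needs 6 to 10 N at the handle.
- crank_handle (a point): On the axis of the red upright handle at the end of the steel crank arm, 105 mm above the bench. Handle 18 mm in diameter (22 mm in its topmost 5 mm), from 80 mm (arm's top) to 129 mm above the bench; it spins freely on the arm.
- jaw_pad: Steel pad of the sliding jaw, 84 x 10 x 31 mm (vise x, y, z), origin at its centre; its gripping face is 5 mm towards +y of the origin. Sprung: gives up to 7.5 mm along the vise's y.
- block: Loose aluminium block, 64 x 50 x 55 mm (x, y, z), standing on the vise's bed between the jaws. Origin at the centre of its underside, z up, axes nearly along the vise's. A brass fitting sticks 20 mm out of its +x side. On its top, 25 mm from the knob's axis, three dots mark the detents, 0.7 rad apart clockwise: black, yellow (straight towards -x), red.
- knob (a joint): Orange knob on the block's top, upright axis through the block's origin. Grows clockwise from above: 0 pointer at the black dot (start), 0.7 rad yellow, 1.4 rad red; it springs into these detents, each click takes about 0.15 N m. At value q the pointer lies in direction (pi + 0.7 - q) rad about the block's z, counterclockwise from its x axis.
- knob_grip (a point): On the knob's axis at mid-height of its grip bar, 75.5 mm above the block's underside, 105.5 mm above the bench. Bar 13 mm wide, 38 long, 24 high, on a disc 38 mm in diameter and 8 mm thick (its top 93.5 mm above the bench); the bar lies along the pointer's direction. A white stripe on one half of its top is the pointer.
- bushing_a: Bystander: dark steel spool bushing, 36 mm in diameter, 33 mm high, origin at its underside. Leave alone.
- bushing_b: Bystander: the same bushing again, elsewhere. Leave alone.
- spring_seat: Bystander: red ring, 68 mm outside, 12 mm high, origin at its underside. Leave alone.
- wrench: Bystander: steel wrench 170 mm long lying on the bench. Leave alone.
- carton: Bystander: small cardboard carton 70 x 90 x 45 mm, origin at its underside. Leave alone.
- spray_can: Bystander: upright pale can, 52 mm in diameter, 150 mm high, origin at its underside. Leave alone.
- screwdriver: Bystander: yellow-handled screwdriver 190 mm long lying on the bench. Leave alone.
There are look-alikes about, which are no part of the job. Leave any turquoise look-alike of the block alone.

How it is judged:
By the outcome, as a careful person would: the job done as asked, in the order asked, and still so for the second after the job is handed in, with the robot touching nothing.
It also fails if it takes over 45 s, if anything falls off the work surface, if the arm or the gripper's body presses on something with over 40 N, if the wrist force passes 120 N, or if a joint passes its speed limit or range.

ROBOT

A 6-joint arm with a two-finger parallel gripper is mounted at the origin on the work surface. World frame = base frame: x ahead of the robot, y to its left, z up, the work surface at z = 0. Lengths are in m, angles in rad, forces in N, time in s.
With the tool pointing down it reaches from about 0.4 to 0.825 m from the base axis. Payload 7 kg.
Tool frame: the origin (TCP) lies at the very end of the fingers, on their centre line; the grasp point (between the pads) lies 19 mm behind it (arm.grasp_offset is the distance from the TCP to the grasp point, in m); z points along the fingers, y is the line along which they close (so a half turn about z gives the same grasp; the last joint's range is limited). The gripper opens to 88 mm and grips with 3 to 60 N. Pads are 19 mm wide; open, the fingers measure 130 mm over their backs; the gripper's body (78 mm by 193 mm) begins 47 mm behind the grasp point.
Start: joints at [1.409, 0.359, 0.012, 0, -1.224, -0.288], TCP at [0.293, 0.608, 0.227] pointing down, gripper open.
Joint ranges: [-3.07, 3.07], [-1.43, 2.12], [-1.02, 1.25], [-3.03, 1.67], [-3.05, -0], [-3.03, 3.03]. Speed limits (rad/s): [2.39, 2.39, 3.01, 3.14, 3.14, 3.14].

INTERFACE

Orientations are given as [roll, pitch, yaw] about the fixed x, y, z axes, in that order (R = Rz(yaw) Ry(pitch) Rx(roll)).
In Python, from station import get_state, cams, arm, nets gives the robot as it stands.
- The arm moves only by the shell command python3 -m creep 'ROWS' [FORCE]. ROWS is a JSON object of lists of equal length, an entry for each row: "translation": the shift along the world's x, y, z in mm, a list of three; "spin": the turn about the world's z in rad; "gripper": the opening, from 0 (shut) to 1 (fully open). In form: {"translation": [[dx, dy, dz], ...], "spin": [spin, ...], "gripper": [gripper, ...]}. A call has 1 to 8 rows; each row shifts and turns the commanded pose from where the row before left it; what a row does not reach is not made up. A row lasts 1/10 s, in which the tool goes at most 50 mm and 8.59 degrees, less where a joint would pass 70% of its speed; a pose out of reach is approached as far as the arm can. A call is refused whole if a number of a shift passes 50 or a number of a turn 0.15, either way. A call with a gripper value outside its range is refused whole. The fingers move at their own pace and stop on an object; FORCE is the grip in N (left out, the last holds). Time passes only in rows, so rows that do not move let the fingers close. It gives the time, the measured TCP pose, the force, the opening and the grip force at its end, in the units of the state.
- get_state(): the state, without advancing time (a new reading comes with each control period).
- cams.grab_frame(name): name is "scene" or "top" or "wrist"; returns a dict with "img" (420x560x3 uint8, red, green, blue), "mtx" (3x3 intrinsics, pixels), "R" (3x3) and "t" (3): a world point X has camera coordinates R X + t. Camera axes: x right, y down, z forward; pixel columns grow to the right and rows downward; lengths in m; the calibration is good to about 2 mm. The wrist camera is an equidistant fisheye: a pixel r from the principal point sees the ray r / f radians off the axis. A picture is of the moment at which its call begins. There is no depth.
- arm.job_done(): hands the job in; it is judged then, once.
Trained networks look in the newest picture that a camera, given by its name, has taken for a name from the list of things; names that differ only in an ending like _2 or _b are one class to them, and where a whole thing is asked for, a point or a joint stands for the part that bears it (a point fixed in the world has none). Each returns a list of dicts, best first, with "confidence" (0 to 1); they miss things now and then, are a little off and sometimes report something else, mostly with a low value. They report only what shows in the picture. A call takes as long as a camera call. They do not tell look-alikes from the thing itself.
- nets.search_frame(camera, label): "centre" ([x, y, z] in m, in world coordinates, good to about 4 mm: the middle of the surface that is visible of it).
- nets.pinpoint(camera, label): "centre" ([x, y, z] in m, in world coordinates, good to about 4 mm: a listed point, or the origin of a listed thing).
The state is a dict: "t": time; "q": joint angles; "qd": joint speeds; "joint_efforts": joint torques, N m; "eef_pos": TCP position; "ee_rot": TCP orientation; "force": force on the tool from outside, world axes, zero at the start; "moment": the same for the moment, N m; "width": finger opening in m; "gripper_force": force on a finger pad.
Only numpy, scipy, OpenCV 4.12 (cv2) and the standard library are available. Lean on these libraries where they do the work, as an engineer would, in place of code of your own. Each camera call takes 0.05 s, during which the arm holds its last target. There are 200 camera calls.

## Working session

There is one attempt and no reset: what is moved stays moved. The work goes in short steps, Python scripts to look and compute and a shell command to move; the robot and the scene stay as the last step left them, time stands still between calls to the robot, and variables do not carry over. Pictures are saved under pics/ and viewed, at most 10 in all, crops included, and the job is handed in when it is done.

```bash
mkdir -p pics
python3 - <<'E'
from station import get_state,cams,arm,nets
import cv2,numpy as np
ims=[]
for c in ("scene","top"):
    f=cams.grab_frame(c); cv2.imwrite(f"pics/{c}0.png",f["img"][:,:,::-1])
    for l in ("vise","crank_handle","jaw_pad","block","knob_grip"):
        for d in nets.pinpoint(c,l)[:3]: print(c,l,np.round(d["centre"],4),round(d["confidence"],2),np.round((lambda p:(f["mtx"]@p/p[2])[:2])(f["R"]@d["centre"]+f["t"])))
s=get_state();print(s["t"],s["eef_pos"],s["ee_rot"],s["width"],arm.grasp_offset)
E
```

```text
scene vise [ 0.548   0.0462 -0.0032] 0.63 [297. 257.]
scene vise [0.5488 0.0944 0.0484] 0.51 [317. 260.]
scene crank_handle [ 0.5872 -0.125   0.105 ] 0.69 [223. 208.]
scene jaw_pad [0.5493 0.0936 0.049 ] 0.66 [316. 260.]
scene block [ 0.3299  0.1348 -0.0008] 0.88 [380. 209.]
scene block [ 0.4039  0.283  -0.0005] 0.78 [421. 266.]
scene block [0.5397 0.1342 0.0322] 0.75 [334. 269.]
scene knob_grip [0.3296 0.1298 0.076 ] 0.77 [384. 191.]
scene knob_grip [0.5385 0.1305 0.1068] 0.6 [336. 254.]
scene knob_grip [0.4001 0.2907 0.0774] 0.51 [434. 251.]
top vise [ 0.547   0.0465 -0.0011] 0.74 [241. 198.]
top crank_handle [ 0.5884 -0.1276  0.1038] 0.79 [316. 174.]
top jaw_pad [ 0.4438  0.1725 -0.0013] 0.73 [188. 239.]
top jaw_pad [0.5497 0.0941 0.0445] 0.56 [220. 193.]
top block [0.3284 0.1303 0.0012] 0.77 [203. 288.]
top block [0.3999 0.2859 0.0021] 0.68 [140. 257.]
top block [0.5399 0.13   0.0269] 0.66 [206. 198.]
top knob_grip [0.4    0.2884 0.0758] 0.82 [129. 255.]
top knob_grip [0.3294 0.1326 0.078 ] 0.58 [197. 289.]
0.6 [0.29349026 0.60780779 0.2265592 ] [ 3.14155153e+00 -1.95214346e-05 -4.49764487e-01] 0.08756974626632068 0.0188
```

View pics/top0.png

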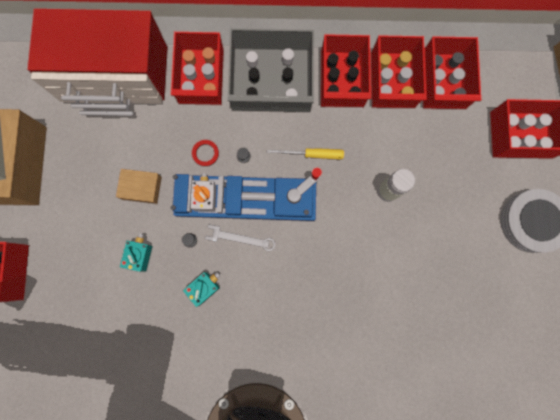

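View pics/scene0.png

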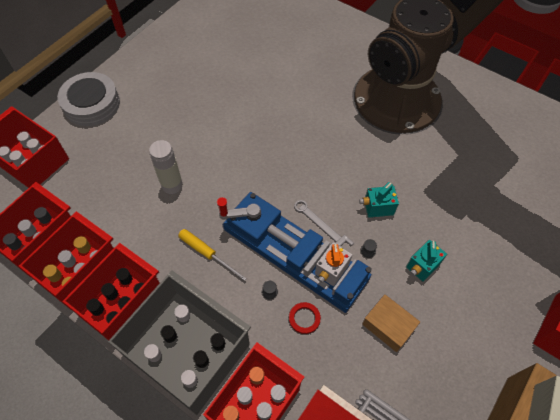

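```bash
cat > h.py <<'E'
from station import get_state,cams,arm,nets
import cv2,numpy as np
from scipy.optimize import minimize
def proj(f,X):
    p=np.atleast_2d(X)@f["R"].T+f["t"]; q=p@f["mtx"].T; return q[:,:2]/q[:,2:]
def box(x0,x1,y0,y1,z0,z1): return np.array([[x,y,z] for x in(x0,x1) for y in(y0,y1) for z in(z0,z1)])
def toW(P,v): 
    c,s=np.cos(v[2]),np.sin(v[2]); P=np.atleast_2d(P); return np.c_[v[0]+c*P[:,0]-s*P[:,1], v[1]+s*P[:,0]+c*P[:,1],P[:,2]]
E
cat > fit.py <<'E'
from h import *
fs=[cams.grab_frame(c) for c in("top","scene")]
parts=[box(-.05,.05,-.17,.17,0,.03),box(-.05,.05,-.17,-.08,0,.062),box(-.05,.05,.115,.17,0,.065)]
S=4;ms=[]
for f in fs:
    h=cv2.cvtColor(f["img"],cv2.COLOR_RGB2HSV); m=cv2.inRange(h,(103,120,40),(125,255,255))
    uv=proj(f,[.547,.046,.04])[0]; k=np.zeros_like(m); cv2.circle(k,tuple(int(a) for a in uv),110,255,-1); m&=k
    ms.append(cv2.resize(cv2.morphologyEx(m,cv2.MORPH_CLOSE,np.ones((15,15))),None,fx=S,fy=S,interpolation=cv2.INTER_LINEAR)>127)
def sil(f,v):
    M=np.zeros((420*S,560*S),np.uint8)
    for p in parts: cv2.fillConvexPoly(M,cv2.convexHull(np.int32(np.round((proj(f,toW(p,v))+.5)*S*16))),1,shift=4)
    return M>0
cost=lambda v:sum((sil(f,[v[0],v[1],v[2]/5])^m).sum()/m.sum() for f,m in zip(fs,ms))
b=min((minimize(cost,x0,method="Nelder-Mead",options=dict(initial_simplex=np.array(x0)+np.vstack([np.zeros(3),np.diag([.01,.01,.2])]))) for x0 in([.547,.046,0],[.547,.02,-.2])),key=lambda r:r.fun)
v=np.r_[b.x[:2],b.x[2]/5];print("vise",v,b.fun,[(sil(f,v)^m).sum()/m.sum() for f,m in zip(fs,ms)])
print("q0 handle",toW([.0607,-.1483,.105],v)); ax=toW([0,-.125,0],v)[0];print("axis",ax)
o=[]
for f,c in zip(fs,[(241,198),(297,257)]):
    im=f["img"][:,:,::-1].copy(); im=cv2.resize(im,None,fx=S,fy=S,interpolation=cv2.INTER_CUBIC)
    cs,_=cv2.findContours(sil(f,v).astype(np.uint8),0,2); cv2.drawContours(im,cs,-1,(0,255,0),1)
    for P,col in[(toW([.0607,-.1483,.129],v),(255,0,255)),(toW([0,.09,.1175],v),(255,255,0))]:
        cv2.circle(im,tuple(int(a) for a in (proj(f,P)[0]+.5)*S),4,col,1)
    o.append(im[S*(c[1]-37):S*(c[1]+37) if f is fs[0] else S*(c[1]+60),S*(c[0]-95):S*(c[0]+95)][:300 if f is fs[0] else 999])
o=np.vstack(o);o=o[:600];cv2.imwrite("pics/fit.png",o)
E
python3 fit.py
```

```text
vise [ 0.5433865   0.03397584 -0.02050768] 0.8384531164112724 [np.float64(0.494155918931368), np.float64(0.3442971974799044)]
q0 handle [[ 0.60103266 -0.1155377   0.105     ]]
axis [ 0.54082322 -0.09099787  0.        ]
```

View pics/fit.png

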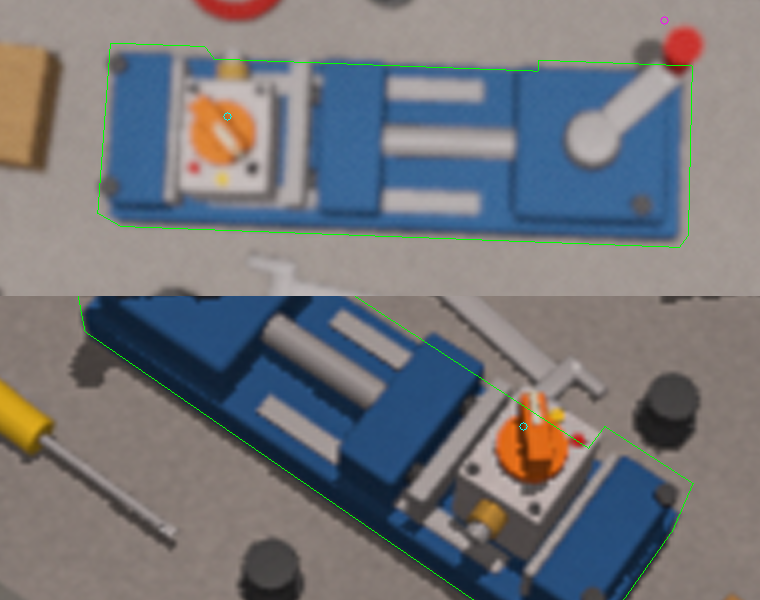

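```bash
cat >> h.py <<'E'
def back(f,uv,z):
    r=f["R"].T@np.linalg.solve(f["mtx"],[uv[0],uv[1],1]); c=-f["R"].T@f["t"]; return c+r*(z-c[2])/r[2]
E
python3 - <<'E'
from h import *
T=cams.grab_frame("top");Sc=cams.grab_frame("scene")
for n,u,z in[("bedBL",(112,222),.03),("bedBR",(678,238),.03),("bedR",(690,70),.03),("cap",(593,138),.085),("handletop",(683,44),.129),("knobtop",(221,125),.1175),("yellow",(222,180),.085),("red",(194,168),.085),("black",(252,168),.085),("blk",(183,195),.085),("blk",(270,195),.085),("blk",(270,82),.085),("blk",(186,82),.085),("houseTL",(515,68),.062),("houseBL",(515,217),.062),("houseBR",(665,222),.062),("fjawTL",(113,55),.065),("fjawBL",(113,205),.065)]:
    print(n,back(T,(146+u[0]/4-.4,161+u[1]/4-.4),z).round(4))
for n,u,z in[("knobtop",(532,405),.1175),("yellow",(557,414),.085),("red",(578,440),.085)]:
    print("sc",n,back(Sc,(202+u[0]/4-.4,220+(u[1]-296)/4-.4),z).round(4))
# red handle blob
for f in(T,Sc):
    m=cv2.inRange(cv2.cvtColor(f["img"],cv2.COLOR_RGB2HSV),(0,150,100),(6,255,255))|cv2.inRange(cv2.cvtColor(f["img"],cv2.COLOR_RGB2HSV),(172,150,100),(180,255,255))
    p=proj(f,[.588,-.126,.11])[0]; n,l,st,ce=cv2.connectedComponentsWithStats(m)
    for i in range(1,n):
        if np.hypot(*(ce[i]-p))<12: print(st[i],ce[i],p, back(f,ce[i],.11).round(4), back(f,ce[i],.125).round(4))
E
```

```text
bedBL [0.4955 0.2037 0.03  ]
bedBR [ 0.4917 -0.1322  0.03  ]
bedR [ 0.5935 -0.1391  0.03  ]
cap [ 0.5418 -0.079   0.085 ]
handletop [ 0.5876 -0.1262  0.129 ]
knobtop [0.54   0.1273 0.1175]
yellow [0.514  0.1307 0.085 ]
red [0.5206 0.1468 0.085 ]
black [0.5212 0.114  0.085 ]
blk [0.5051 0.1523 0.085 ]
blk [0.5059 0.1032 0.085 ]
blk [0.5709 0.1058 0.085 ]
blk [0.5701 0.1536 0.085 ]
houseTL [ 0.5863 -0.0338  0.062 ]
houseBL [ 0.4986 -0.0353  0.062 ]
houseBR [ 0.4972 -0.122   0.062 ]
fjawTL [0.5892 0.2005 0.065 ]
fjawBL [0.5012 0.1959 0.065 ]
sc knobtop [0.5325 0.1215 0.1175]
sc yellow [0.5141 0.1293 0.085 ]
sc red [0.5204 0.1461 0.085 ]
[312 168   9  11  74] [315.98648649 172.86486486] [315.51461503 173.25900414] [ 0.5889 -0.1271  0.11  ] [ 0.5857 -0.1258  0.125 ]
[217 197  10   9  71] [221.50704225 201.43661972] [222.63398377 206.40703029] [ 0.5797 -0.1357  0.11  ] [ 0.5859 -0.129   0.125 ]
```

```bash
python3 -m creep '{"translation":[[15,-37,0],[15,-37,0],[15,-37,0],[15,-37,0],[15,-37,0],[15,-37,0],[15,-37,0],[15,-37,0]],"spin":[-0.14,-0.14,-0.14,-0.14,-0.14,-0.14,-0.14,-0.14],"gripper":[1,1,1,1,1,1,1,1]}' 30
python3 -m creep '{"translation":[[15,-37,0],[15,-37,0],[15,-37,0],[15,-37,0],[15,-37,0],[15,-37,0],[15,-37,0],[15,-37,0]],"spin":[0,0,0,0,0,0,0,0],"gripper":[1,1,1,1,1,1,1,1]}'
python3 -m creep '{"translation":[[15,-37,0],[15,-37,0],[14,-37,0],[9,-31,0],[0,0,0],[0,0,0]],"spin":[0,0,0,0,0,0],"gripper":[1,1,1,1,1,1]}'
python3 - <<'E'
from h import *
f=cams.grab_frame("wrist");cv2.imwrite("pics/w1.png",f["img"][:,:,::-1])
for l in("crank_handle","knob_grip","block","vise","spray_can"):
    for d in nets.pinpoint("wrist",l)[:3]: print(l,np.round(d["centre"],4),round(d["confidence"],2))
E
```

```text
t: 1.6
eef_pos: [0.4138, 0.3103, 0.2269]
ee_rot: [-3.141, 0.001, -1.575]
force: [0.6, -0.1, -0.0]
width: 0.0876
gripper_force: 0.0
t: 2.4
eef_pos: [0.5339, 0.0142, 0.2269]
ee_rot: [-3.141, 0.0, -1.57]
force: [0.6, 0.3, 0.7]
width: 0.0877
gripper_force: 0.0
t: 3.0
eef_pos: [0.5863, -0.127, 0.2262]
ee_rot: [3.141, 0.0, -1.572]
force: [0.2, 0.0, -0.3]
width: 0.0878
gripper_force: 0.0
crank_handle [ 0.5874 -0.128   0.1016] 0.86
block [ 4.016e-01  2.904e-01 -1.000e-04] 0.53
vise [5.479e-01 4.680e-02 3.000e-04] 0.86
spray_can [ 0.5722 -0.3102  0.0017] 0.8
```

View pics/w1.png

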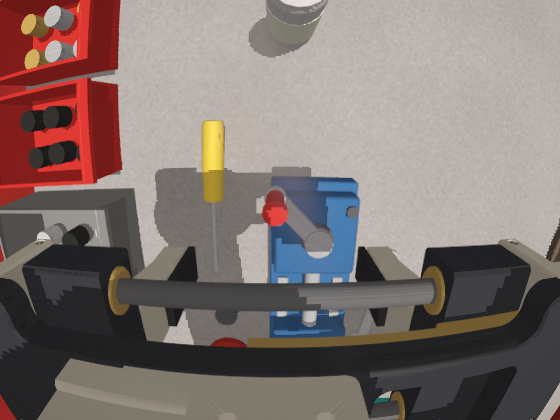

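```bash
python3 -m creep '{"translation":[[0,0,-30],[0,0,-30],[0,0,-30],[0,0,-25],[0,0,-15],[0,0,-8],[0,0,0]],"spin":[0,0,0,0,0,0,0],"gripper":[0.5,0.5,0.5,0.5,0.5,0.5,0.5]}'
python3 -m creep '{"translation":[[0,0,0],[0,0,0],[0,0,0],[0,0,0],[0,0,0],[0,0,0]],"spin":[0,0,0,0,0,0],"gripper":[0.15,0.15,0.15,0.15,0.15,0.15]}' 25
python3 - <<'E'
from h import *
A=np.array([.5418,-.079]); s=get_state(); p=np.array(s["eef_pos"][:2]); print(s["width"],s["gripper_force"],p-A,np.hypot(*(p-A)),np.arctan2(*(p-A)[::-1]))
E
```

```text
t: 4.0
eef_pos: [0.586, -0.1257, 0.0878]
ee_rot: [3.14, -0.0, -1.569]
force: [-1.8, -0.2, 0.4]
width: 0.0445
gripper_force: 0.0
t: 4.6
eef_pos: [0.5875, -0.1262, 0.0894]
ee_rot: [-3.139, -0.0, -1.569]
force: [2.4, 0.2, 4.4]
width: 0.02
gripper_force: 25.0
0.020031413089714643 25.000059406047512 [ 0.04574633 -0.04716586] 0.06570650514881841 -0.8006751321933847
```

Run:
```python
import numpy as np
a=np.linspace(-.80,-2.78,17);P=65.3*np.c_[np.cos(a),np.sin(a)];print(np.diff(P,axis=0).round(1).tolist())
```

```text
[[-6.1, -5.3], [-6.7, -4.5], [-7.2, -3.6], [-7.6, -2.7], [-7.9, -1.7], [-8.0, -0.7], [-8.1, 0.3], [-8.0, 1.3], [-7.8, 2.2], [-7.4, 3.2], [-7.0, 4.1], [-6.4, 4.9], [-5.8, 5.7], [-5.0, 6.3], [-4.2, 6.9], [-3.3, 7.4]]
```

```bash
python3 -m creep '{"translation":[[-6.1,-5.3,0],[-6.7,-4.5,0],[-7.2,-3.6,0],[-7.6,-2.7,0],[0,0,0]],"spin":[0,0,0,0,0],"gripper":[0.15,0.15,0.15,0.15,0.15]}'
python3 -m creep '{"translation":[[-7.9,-1.7,0],[-8,-0.7,0],[-8.1,0.3,0],[-8,1.3,0],[0,0,0]],"spin":[0,0,0,0,0],"gripper":[0.15,0.15,0.15,0.15,0.15]}'
```

```text
t: 5.1
eef_pos: [0.5596, -0.1417, 0.0894]
ee_rot: [-3.139, 0.001, -1.57]
force: [2.6, 5.0, 3.9]
width: 0.0199
gripper_force: 25.0
t: 5.6
eef_pos: [0.5284, -0.142, 0.0894]
ee_rot: [-3.137, 0.001, -1.569]
force: [4.2, 4.9, 1.7]
width: 0.0207
gripper_force: 25.0
```

Low forces; continue around to the stop.

```bash
python3 -m creep '{"translation":[[-7.8,2.2,0],[-7.4,3.2,0],[-7,4.1,0],[-6.4,4.9,0],[0,0,0]],"spin":[0,0,0,0,0],"gripper":[0.15,0.15,0.15,0.15,0.15]}'
python3 -m creep '{"translation":[[-5.8,5.7,0],[-5,6.3,0],[0,0,0]],"spin":[0,0,0],"gripper":[0.15,0.15,0.15]}'
python3 -m creep '{"translation":[[-4.2,6.9,0],[-3.3,7.4,0],[0,0,0]],"spin":[0,0,0],"gripper":[0.15,0.15,0.15]}'
python3 - <<'E'
from h import *
A=np.array([.5418,-.079]); s=get_state(); p=np.array(s["eef_pos"][:2]); print(s["width"],s["force"],p-A,np.hypot(*(p-A)),np.arctan2(*(p-A)[::-1]))
E
```

```text
t: 6.1
eef_pos: [0.5006, -0.1277, 0.0895]
ee_rot: [-3.136, 0.001, -1.569]
force: [6.5, 4.0, -0.4]
width: 0.0203
gripper_force: 25.0
t: 6.4
eef_pos: [0.4901, -0.1159, 0.0895]
ee_rot: [-3.136, 0.0, -1.569]
force: [8.2, 2.1, -1.0]
width: 0.0204
gripper_force: 25.0
t: 6.7
eef_pos: [0.4827, -0.1019, 0.0895]
ee_rot: [-3.136, -0.0, -1.569]
force: [8.6, -1.1, -2.6]
width: 0.0203
gripper_force: 25.0
0.02034741353659831 [ 8.61939037 -1.14549742 -2.61318521] [-0.05913679 -0.02294303] 0.06343139803383369 -2.7715037617111262
```

```bash
python3 -m creep '{"translation":[[-1.4,4,0],[0,0,0]],"spin":[0,0],"gripper":[0.15,0.15]}'
python3 -m creep '{"translation":[[-1,4,0],[0,0,0]],"spin":[0,0],"gripper":[0.15,0.15]}'
```

```text
t: 6.9
eef_pos: [0.482, -0.0998, 0.0897]
ee_rot: [-3.136, -0.003, -1.568]
force: [13.8, -15.0, -6.2]
width: 0.0203
gripper_force: 25.0
t: 7.1
eef_pos: [0.4818, -0.0964, 0.0899]
ee_rot: [-3.135, -0.003, -1.568]
force: [17.3, -20.9, -8.8]
width: 0.0205
gripper_force: 25.0
```

```bash
python3 -m creep '{"translation":[[0,0,0],[0,0,0],[0,0,0],[0,0,0],[0,0,15],[0,0,30],[0,0,40],[0,0,40]],"spin":[0,0,0,0,0,0,0,0],"gripper":[0.5,0.5,0.5,0.5,0.5,0.5,0.5,0.5]}'
python3 -m creep '{"translation":[[0,30,10],[0,40,0],[0,40,0],[0,0,0]],"spin":[0,0,0,0],"gripper":[1,1,1,1]}'
python3 - <<'E'
from h import *
T=cams.grab_frame("top");Sc=cams.grab_frame("scene");W=cams.grab_frame("wrist")
cv2.imwrite("pics/s2.png",cv2.resize(Sc["img"][170:320,190:390,::-1],None,fx=4,fy=4,interpolation=cv2.INTER_CUBIC))
cv2.imwrite("pics/w2.png",W["img"][:,:,::-1])
for c in("top","scene","wrist"):
  for l in("crank_handle","knob_grip","block","jaw_pad"):
    for d in nets.pinpoint(c,l)[:4]:
      if d["centre"][0]>.46: print(c,l,np.round(d["centre"],4),round(d["confidence"],2))
E
```

```text
t: 7.9
eef_pos: [0.4765, -0.0944, 0.2144]
ee_rot: [3.139, -0.0, -1.57]
force: [1.0, 0.2, -0.4]
width: 0.044
gripper_force: 0.0
t: 8.3
eef_pos: [0.4772, 0.0188, 0.2236]
ee_rot: [-3.142, 0.001, -1.566]
force: [-0.0, -0.8, -0.2]
width: 0.0703
gripper_force: 0.0
top crank_handle [ 0.482  -0.1019  0.1053] 0.82
top knob_grip [ 0.5705 -0.3067 -0.001 ] 0.32
top jaw_pad [ 0.5705 -0.3062 -0.0029] 0.23
scene crank_handle [ 0.4852 -0.0963  0.1067] 0.92
scene knob_grip [0.5343 0.1353 0.1063] 0.55
scene block [0.5375 0.1355 0.0329] 0.84
scene jaw_pad [0.5388 0.1396 0.0305] 0.74
scene jaw_pad [0.5506 0.1087 0.0477] 0.7
scene jaw_pad [ 0.6565  0.1394 -0.0048] 0.64
wrist crank_handle [ 0.484  -0.1033  0.0991] 0.74
wrist knob_grip [0.5406 0.1338 0.1069] 0.86
wrist block [0.5403 0.1391 0.0285] 0.57
wrist jaw_pad [0.5453 0.1064 0.0455] 0.85
```

View pics/s2.png

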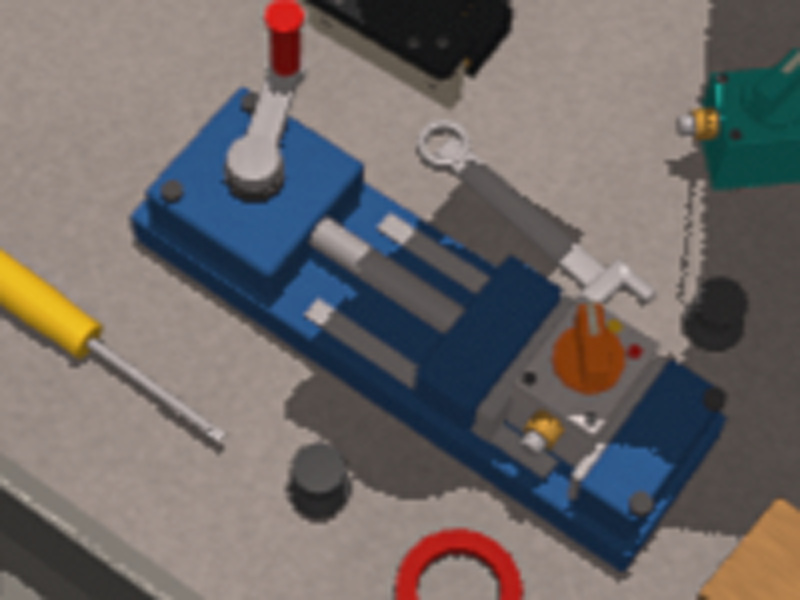

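View pics/w2.png

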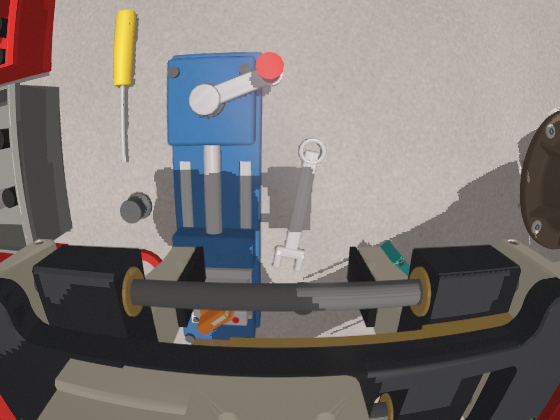

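```bash
python3 -m creep '{"translation":[[9,17,0],[9,17,0],[9,17,0],[9,17,0],[9,17,0],[9,17,0],[8,14.5,0],[0,0,0]],"spin":[-0.126,-0.126,-0.126,-0.126,-0.126,-0.126,-0.126,0],"gripper":[1,1,1,1,1,1,1,1]}' 30
python3 - <<'E'
from h import *
s=get_state();print(s["eef_pos"],s["ee_rot"])
f=cams.grab_frame("wrist");cv2.imwrite("pics/w3.png",f["img"][:,:,::-1])
Sc=cams.grab_frame("scene")
for c in("wrist","scene"):
  for l in("knob_grip","block"):
    for d in nets.pinpoint(c,l)[:4]:
      if d["centre"][0]>.46: print(c,l,np.round(d["centre"],4),round(d["confidence"],2))
E
```

```text
t: 9.85
eef_pos: [0.5403, 0.1335, 0.2231]
ee_rot: [-3.142, -0.0, -2.454]
force: [-0.3, 0.0, 0.5]
width: 0.0877
gripper_force: 0.0
[0.54034086 0.1335249  0.22309706] [-3.14154061e+00 -3.90407917e-04 -2.45376731e+00]
wrist knob_grip [0.5432 0.1356 0.1045] 0.66
wrist knob_grip [0.5409 0.1373 0.0276] 0.38
wrist block [0.5404 0.1373 0.027 ] 0.98
scene knob_grip [0.5399 0.1387 0.1042] 0.57
scene block [0.5406 0.1384 0.0321] 0.8
```

View pics/w3.png

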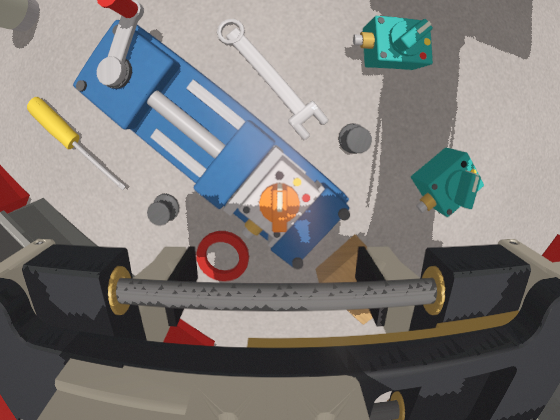

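```bash
python3 -m creep '{"translation":[[0,2.5,-30],[0,0,-30],[0,0,-30],[0,0,-20],[0,0,-11],[0,0,-5],[0,0,0]],"spin":[0,0,0,0,0,0,0],"gripper":[0.6,0.6,0.6,0.6,0.6,0.6,0.6]}'
python3 -m creep '{"translation":[[0,0,0],[0,0,0],[0,0,0],[0,0,0],[0,0,0],[0,0,0],[0,0,0]],"spin":[0,0,0,0,0,0,0],"gripper":[0.08,0.08,0.08,0.08,0.08,0.08,0.08]}' 25
```

```text
t: 10.85
eef_pos: [0.5397, 0.1345, 0.0977]
ee_rot: [-3.141, -0.0, -2.452]
force: [0.3, -0.5, -0.1]
width: 0.053
gripper_force: 0.0
t: 11.55
eef_pos: [0.5391, 0.1355, 0.0979]
ee_rot: [3.14, 0.0, -2.452]
force: [-5.0, 4.9, 4.0]
width: 0.0129
gripper_force: 25.0
```

```bash
python3 -m creep '{"translation":[[0,0,0],[0,0,0],[0,0,0],[0,0,0],[0,0,0],[0,0,0],[0,0,0],[0,0,0]],"spin":[-0.1,-0.1,-0.1,-0.1,-0.1,-0.1,-0.1,0],"gripper":[0.08,0.08,0.08,0.08,0.08,0.08,0.08,0.08]}'
python3 -c "
from h import *
s=get_state();print(s['moment'],s['force'],s['ee_rot'],s['width'])"
```

```text
t: 12.35
eef_pos: [0.5386, 0.1371, 0.0979]
ee_rot: [3.138, -0.001, 3.128]
force: [-10.9, 13.3, 5.7]
width: 0.013
gripper_force: 25.0
[4.72101183 3.63564289 0.02868957] [-10.8878586   13.28399264   5.65764077] [ 3.13830620e+00 -6.38590715e-04  3.12808566e+00] 0.012953727768568986
```

```bash
python3 -m creep '{"translation":[[0,0,0],[0,0,0],[0,0,0],[0,0,0],[0,0,15],[0,0,35],[0,0,40],[0,0,40]],"spin":[0,0,0,0,0,0,0,0],"gripper":[0.6,0.6,0.6,0.6,0.6,0.6,0.6,0.6]}'
python3 -m creep '{"translation":[[-10,30,5],[-10,40,0],[-10,40,0],[-10,40,0],[-10,40,0],[0,40,0],[0,30,0],[0,0,0]],"spin":[0,0,0,0,0,0,0,0],"gripper":[1,1,1,1,1,1,1,1]}'
python3 - <<'E'
from h import *
T=cams.grab_frame("top");Sc=cams.grab_frame("scene")
r=lambda f,a,b,c,d:cv2.resize(f["img"][a:b,c:d,::-1],(800,300),interpolation=cv2.INTER_CUBIC)
cv2.imwrite("pics/e.png",np.vstack([r(T,165,225,165,325),r(Sc,230,290,270,430)]))
for c in("top","scene"):
  for l in("crank_handle","knob_grip","block","jaw_pad"):
    for d in nets.pinpoint(c,l)[:4]:
      if d["centre"][0]>.46: print(c,l,np.round(d["centre"],4),round(d["confidence"],2))
E
```

```text
t: 13.15
eef_pos: [0.5394, 0.1341, 0.2288]
ee_rot: [-3.141, -0.001, 3.131]
force: [0.5, 0.1, 0.4]
width: 0.0524
gripper_force: 0.0
t: 13.95
eef_pos: [0.4894, 0.3977, 0.2315]
ee_rot: [-3.141, -0.0, 3.134]
force: [-0.1, -0.7, -0.8]
width: 0.0878
gripper_force: 0.0
top crank_handle [ 0.4829 -0.1025  0.1034] 0.8
top crank_handle [ 5.701e-01 -3.071e-01 -3.000e-04] 0.45
top knob_grip [0.5382 0.1389 0.1105] 0.6
top block [0.5495 0.1086 0.0483] 0.49
top jaw_pad [0.5449 0.106  0.0472] 0.63
scene crank_handle [ 0.483  -0.0981  0.1055] 0.7
scene knob_grip [0.5364 0.1384 0.104 ] 0.74
scene knob_grip [0.5384 0.1357 0.0308] 0.23
scene block [0.5391 0.1343 0.0311] 0.96
scene jaw_pad [0.6545 0.0493 0.0024] 0.73
scene jaw_pad [0.5505 0.1084 0.0481] 0.64
```

View pics/e.png

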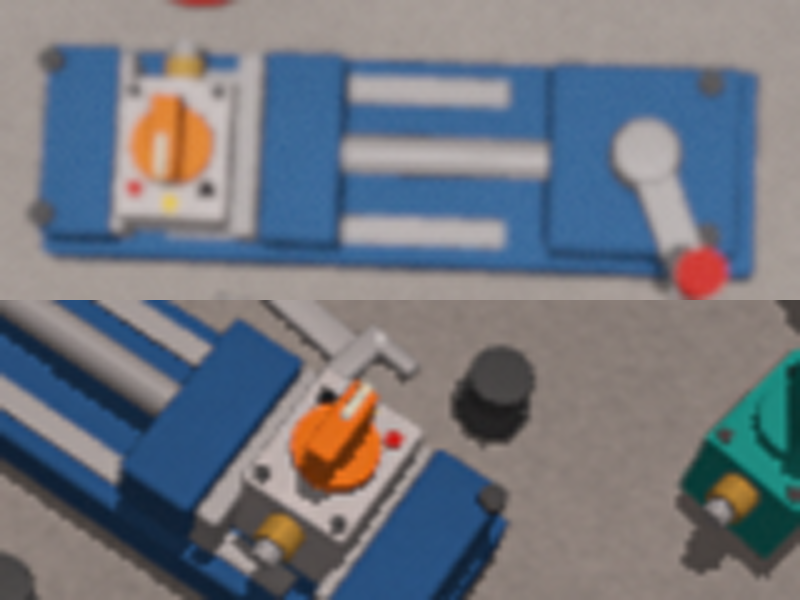

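```bash
python3 -c "
from station import arm
print(arm.job_done())"
```

```text
the job is handed in; nothing more can be done
None
```

The job is handed in at about 14 s of the 45 s. The crank is at its end stop (force rose past 20 N there), the block is clamped square, the knob is one click clockwise with its pointer at the yellow dot, and the robot touched no other part.

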